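Load the curing tray in reverse order

TASK

Move the four freshly coated lacquer pieces one by one from the cork pads of the coating board into the cells of the empty curing tray, one piece to a cell, in reverse order: the piece that stands farthest to the robot's left on the board goes into the tray's cell farthest to the robot's right, the next into the next cell, and so on. Stand each piece upright on the floor of its cell, about in the middle, and do not knock any piece over at any time.

Things in the scene. Friction and masses are not known exactly. Their poses are not given: they have to be found in the camera images.
- vase_mid (a point): Small lacquered bud vase, loose, 88 mm tall, with a narrow neck and a small mouth (30 mm across) on top; the body is a 50 mm cylinder from 30 to 56 mm above its foot, the foot 40 mm across. All four pieces are the same plain dark red lacquer. The point is on its upright axis at half its height; its z axis points up along the piece. At the start it stands on its own cork pad, its underside 16 mm above the table.
- caddy_mid (a point): Small lacquered tea caddy, loose, a plain squat cylinder with a flat lid, 64 mm tall, 52 mm across (the lid, its top 20 mm, 50 mm). All four pieces are the same plain dark red lacquer. The point is on its upright axis at half its height; its z axis points up along the piece. At the start it stands on its own cork pad, its underside 16 mm above the table.
- jar_mid (a point): Small lacquered round jar with a ball-shaped knob on its lid, loose, 80 mm tall over the knob; the body is a 46 mm cylinder from 10 to 56 mm above its underside, the knob 20 mm across, the foot 42 mm across. All four pieces are the same plain dark red lacquer. The point is on its upright axis at half its height; its z axis points up along the piece. At the start it stands on its own cork pad, its underside 16 mm above the table.
- sqbox_mid (a point): Small lacquered square box with a flat lid, loose, 70 mm tall, 44 mm square (the lid, its top 20 mm, 41 mm square); x and y axes square to its sides. All four pieces are the same plain dark red lacquer. The point is on its upright axis at half its height; its z axis points up along the piece. At the start it stands on its own cork pad, its underside 16 mm above the table.
- board: Fixed grey-painted coating board, a flat slab 88 mm (its x) by 322 mm (its y) and 12 mm thick, carrying the row of four cork pads at y = +117, +39, -39 and -117 mm along it. Origin: centre of its underside, on the table; x points away from the robot, y along the row towards the robot's left, within 0.3 rad of the table's own directions. It may lie left or right of the tray.
- tray: Fixed brown wooden curing tray, empty at the start, 88 mm (its x) by 322 mm (its y), with a row of four square cells, each 68 x 68 mm inside, their centres at y = +117, +39, -39 and -117 mm along it. Cell floor 6 mm above the table, rims and dividers 10 mm thick with their tops 12 mm above the table. Origin: centre of its underside, on the table; x points away from the robot, y along the row towards the robot's left, within 0.3 rad of the table's own directions.
- pad_vase: Fixed square cork pad, 62 x 62 mm, 4 mm thick, on the board. Origin: centre of its underside, 12 mm above the table. It is the pad that the bud vase stands on at the start; it does not move, so it goes on telling where in the row the bud vase stood.
- pad_caddy: Fixed square cork pad, 62 x 62 mm, 4 mm thick, on the board. Origin: centre of its underside, 12 mm above the table. It is the pad that the tea caddy stands on at the start; it does not move, so it goes on telling where in the row the tea caddy stood.
- pad_jar: Fixed square cork pad, 62 x 62 mm, 4 mm thick, on the board. Origin: centre of its underside, 12 mm above the table. It is the pad that the knobbed jar stands on at the start; it does not move, so it goes on telling where in the row the knobbed jar stood.
- pad_sqbox: Fixed square cork pad, 62 x 62 mm, 4 mm thick, on the board. Origin: centre of its underside, 12 mm above the table. It is the pad that the square box stands on at the start; it does not move, so it goes on telling where in the row the square box stood.
There are look-alikes about, which are no part of the job. What is shaped like the part that bears sqbox_mid but orange is not meant.

How it is judged (in metres and radians):
At the end, for the whole second after the job is handed in: Each piece stands upright (within 0.12 rad), at rest, on its cell's floor (height within 4 mm), within 15 mm of the cell's centre along and across the tray, in reverse order: the piece from the board's pad at y = +117 is in the tray's cell at -117, +39 in -39, -39 in +39, -117 in +117 mm (((y of pad_vase in the frame of board between -0.137 and -0.097 m and y of vase_mid in the frame of tray between 0.102 and 0.132 m) or (y of pad_vase in the frame of board between -0.059 and -0.019 m and y of vase_mid in the frame of tray between 0.024 and 0.054 m) or (y of pad_vase in the frame of board between 0.019 and 0.059 m and y of vase_mid in the frame of tray between -0.054 and -0.024 m) or (y of pad_vase in the frame of board between 0.097 and 0.137 m and y of vase_mid in the frame of tray between -0.132 and -0.102 m)) and x of vase_mid in the frame of tray between -0.015 and 0.015 m and z of vase_mid in the frame of tray between 0.046 and 0.054 m and angle between each of vase_mid, caddy_mid, jar_mid, sqbox_mid's own z axis and vertical below 0.12 rad and linear speed of each of vase, caddy, jar, sqbox below 0.02 m/s and ((y of pad_caddy in the frame of board between -0.137 and -0.097 m and y of caddy_mid in the frame of tray between 0.102 and 0.132 m) or (y of pad_caddy in the frame of board between -0.059 and -0.019 m and y of caddy_mid in the frame of tray between 0.024 and 0.054 m) or (y of pad_caddy in the frame of board between 0.019 and 0.059 m and y of caddy_mid in the frame of tray between -0.054 and -0.024 m) or (y of pad_caddy in the frame of board between 0.097 and 0.137 m and y of caddy_mid in the frame of tray between -0.132 and -0.102 m)) and x of caddy_mid in the frame of tray between -0.015 and 0.015 m and z of caddy_mid in the frame of tray between 0.034 and 0.042 m and ((y of pad_jar in the frame of board between -0.137 and -0.097 m and y of jar_mid in the frame of tray between 0.102 and 0.132 m) or (y of pad_jar in the frame of board between -0.059 and -0.019 m and y of jar_mid in the frame of tray between 0.024 and 0.054 m) or (y of pad_jar in the frame of board between 0.019 and 0.059 m and y of jar_mid in the frame of tray between -0.054 and -0.024 m) or (y of pad_jar in the frame of board between 0.097 and 0.137 m and y of jar_mid in the frame of tray between -0.132 and -0.102 m)) and x of jar_mid in the frame of tray between -0.015 and 0.015 m and z of jar_mid in the frame of tray between 0.042 and 0.05 m and ((y of pad_sqbox in the frame of board between -0.137 and -0.097 m and y of sqbox_mid in the frame of tray between 0.102 and 0.132 m) or (y of pad_sqbox in the frame of board between -0.059 and -0.019 m and y of sqbox_mid in the frame of tray between 0.024 and 0.054 m) or (y of pad_sqbox in the frame of board between 0.019 and 0.059 m and y of sqbox_mid in the frame of tray between -0.054 and -0.024 m) or (y of pad_sqbox in the frame of board between 0.097 and 0.137 m and y of sqbox_mid in the frame of tray between -0.132 and -0.102 m)) and x of sqbox_mid in the frame of tray between -0.015 and 0.015 m and z of sqbox_mid in the frame of tray between 0.037 and 0.045 m); the robot touches nothing.
It fails at once if a lacquer piece is knocked over (leans more than 0.8 rad) (angle between any of vase_mid, caddy_mid, jar_mid, sqbox_mid's own z axis and vertical above 0.8 rad).
It also fails if it takes over 99 s, if anything falls off the work surface, if the arm or the gripper's body presses on something with over 40 N, if the wrist force passes 120 N, or if a joint passes its speed limit or range.

ROBOT

A 6-joint arm with a two-finger parallel gripper is mounted at the origin on the work surface. World frame = base frame: x ahead of the robot, y to its left, z up, the work surface at z = 0. Lengths are in mm, angles in rad, forces in N, time in s.
With the tool pointing down it reaches from about 350 to 875 mm from the base axis. Payload 4.2 kg.
Tool frame: the origin (TCP) lies midway between the tips of the shut fingers; the grasp point (between the pads) lies 19 mm behind it; z points along the fingers, y is the line along which they close (so a half turn about z gives the same grasp; the last joint's range is limited). The gripper opens to 85 mm and grips with 20 to 120 N. Pads are 22 mm wide; open, the fingers measure 114 mm over their backs; the gripper's body (76 mm by 85 mm) begins 54 mm behind the grasp point. The pads swing forward as they close: fully open they stand 13 mm farther back than shut.
Start: joints at [-1.031, 0.385, 0.008, 0, -1.194, -0.259], TCP at [173.219, -600.495, 231.312] pointing down, gripper open.
Joint ranges: [-3.14, 3.14], [-1.21, 2.06], [-1.07, 1.41], [-3.16, 2.05], [-2.99, -0.16], [-3.1, 3.1]. Speed limits (rad/s): [2.79, 2.79, 3.14, 3.14, 3.14, 3.14].

INTERFACE

Orientations are given as a unit quaternion [x, y, z, w].
In Python, from bench import sensors, get_image, camera_params, job_done gives the robot as it stands.
- The arm moves only by the tool servo_tool, never from a script. Its argument "motion" is a list of rows, each an object with "travel": the shift along the tool's x, y, z as a fraction of full scale, a list of three; "rot": the turn, a rotation vector about the tool's x, y, z as a fraction of full scale, a list of three; "hand": the opening, from 0 (shut) to 1 (fully open). In form: [{"travel": [x, y, z], "rot": [wx, wy, wz], "hand": hand}, ...]. A call has 1 to 10 rows; each row shifts and turns the commanded pose from where the row before left it, along the tool's axes as they then stand; what a row does not reach is not made up. Full scale, the value 1, is 25 cm for a shift and 360 degrees for a turn. A row lasts 1/12 s, in which the tool goes at most 41.7 mm and 7.16 degrees, less where a joint would pass 70% of its speed; a pose out of reach is approached as far as the arm can. A call with a number of a shift or a turn outside -1 to 1 is refused whole. A call with a gripper value outside its range is refused whole. The fingers move at their own pace and stop on an object; the grip force is fixed at half the most. Time passes only in rows, so rows that do not move let the fingers close. It gives the time, the measured TCP pose, the force, the opening and the grip force at its end, in the units of the state.
- sensors.read_state(): the state, without advancing time (a new reading comes with each control period).
- get_image(name): name is "scene" or "top" or "wrist"; returns (picture, depth): 400x640x3 uint8, red, green, blue; 400x640 float32, mm along the optical axis (not along the pixel's ray), 0 where there is no reading.
- camera_params(name): a dict with "camera_matrix" (3x3 intrinsics, pixels), "dist" ([k1, k2, p1, p2, k3] as OpenCV has them; the pictures are not rectified), "R" (3x3) and "t" (3): a world point X has camera coordinates R X + t; the wrist camera has in their place "mount" (4x4, takes a point from camera to tool coordinates, whose origin is the TCP and whose axes are the flange's). Camera axes: x right, y down, z forward; pixel columns grow to the right and rows downward; lengths in mm; the calibration is good to about 2 mm. A picture is of the moment at which its call begins: read the wrist's pose just before it. camera_params takes no time and is no camera call.
- job_done(): hands the job in; it is judged then, once.
The state is a dict: "clock": time; "joints": joint angles; "joint_vel": joint speeds; "joint_efforts": joint torques, N m; "position": TCP position; "ee_rot": TCP orientation; "contact_force": force on the tool from outside, world axes, zero at the start; "wrist_torque": the same for the moment, N m; "gripper_width": finger opening in mm; "grasp_force": force on a finger pad.
Only numpy, scipy, OpenCV 4.12 (cv2) and the standard library are available. Lean on these libraries where they do the work, as an engineer would, in place of code of your own. Each camera call takes 0.05 s, during which the arm holds its last target. There are 200 camera calls.

## Working session

There is one attempt and no reset: what is moved stays moved. The work goes in short steps, Python scripts to look and compute and a tool call to move; the robot and the scene stay as the last step left them, time stands still between calls to the robot, and variables do not carry over. Pictures are saved under pics/ and viewed, at most 14 in all, crops included, and the job is handed in when it is done.

Besides the shell and the picture viewer there is one more tool, called after "Request:" by a JSON object that holds its "fn" and its "kwargs". servo_tool: Moves the arm, as the interface text tells. Its arguments: {"type":"object","properties":{"motion":{"type":"array"}},"required":["motion"]}

```bash
mkdir -p pics; ls; python3 - <<'E'
from bench import *
import cv2,numpy as np
s=sensors.read_state(); print(s['clock'],s['position'],s['ee_rot'],s['gripper_width'])
for n in ['top','scene']:
    im,d=get_image(n); p=camera_params(n); print(n,p)
    np.savez(f'{n}0.npz',im=im,d=d); cv2.imwrite(f'pics/{n}0.png',im[:,:,::-1])
print(camera_params('wrist'))
E
```

```text
pics
0.0 [ 173.06101104 -599.96865166  230.20898243] [-1.39831069e-01  9.90174779e-01  1.06784687e-03 -1.98903342e-04] 85.06541768098351
top {'camera_matrix': array([[457.93399904,   0.        , 321.73174645],
       [  0.        , 457.93399904, 201.8319412 ],
       [  0.        ,   0.        ,   1.        ]]), 'dist': array([-0.11076683,  0.        ,  0.        ,  0.        ,  0.        ]), 'R': array([[ 0.00191433, -0.99979709,  0.02005259],
       [-0.984625  , -0.00538714, -0.17459834],
       [ 0.17467094, -0.01941004, -0.98443553]]), 't': array([ -82.04943295,  539.21885138, 1325.65417189])}
scene {'camera_matrix': array([[401.10806351,   0.        , 313.17820654],
       [  0.        , 401.10806351, 202.18391554],
       [  0.        ,   0.        ,   1.        ]]), 'dist': array([-0.02558427,  0.        ,  0.        ,  0.        ,  0.        ]), 'R': array([[ 0.59048935,  0.80684913, -0.01779889],
       [ 0.59412759, -0.44952462, -0.66703825],
       [-0.54620027,  0.38330417, -0.74481083]]), 't': array([-249.88335198, -299.32137779, 1310.63139074])}
{'camera_matrix': array([[316.20585931,   0.        , 317.05910872],
       [  0.        , 316.20585931, 198.32384803],
       [  0.        ,   0.        ,   1.        ]]), 'dist': array([-0.04102141,  0.        ,  0.        ,  0.        ,  0.        ]), 'mount': array([[ 6.66332798e-04, -9.47618039e-01, -3.19405086e-01,
         8.26371647e+01],
       [ 9.99999522e-01,  4.03035262e-04,  8.90433521e-04,
        -7.50233685e-02],
       [-7.15059355e-04, -3.19405526e-01,  9.47617855e-01,
        -1.42149641e+02],
       [ 0.00000000e+00,  0.00000000e+00,  0.00000000e+00,
         1.00000000e+00]])}
```

View pics/top0.png

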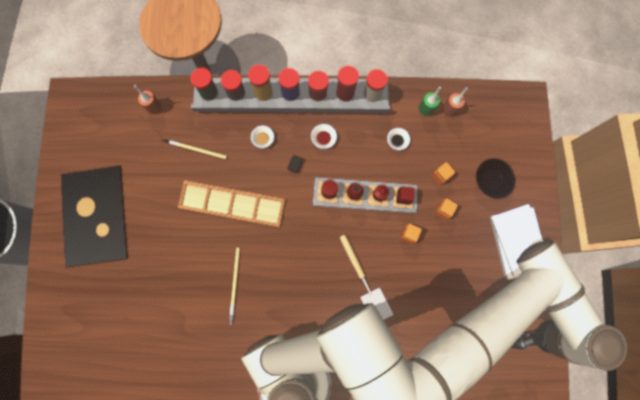

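View pics/scene0.png

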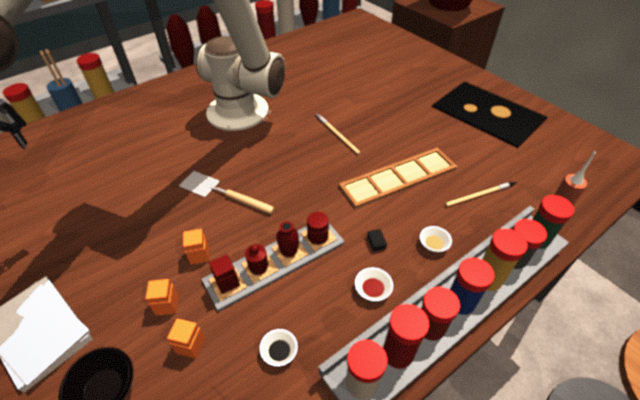

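The top view shows the board centred near (365,194) and the empty tray near (231,203). The scene view shows the order from the robot's left as caddy, vase, jar and square box. The orange boxes are decoys.

```bash
cat > h.py <<'E'
import numpy as np,cv2
from bench import *
from scipy.spatial.transform import Rotation as Ro
def rays(p,uv):
    return cv2.undistortPoints(np.asarray(uv,float).reshape(-1,1,2),p['camera_matrix'],p['dist']).reshape(-1,2)
def cloud(p,d,Rt=None):
    h,w=d.shape; u,v=np.meshgrid(np.arange(w),np.arange(h))
    n=rays(p,np.stack([u,v],-1)).reshape(h,w,2)
    c=np.dstack([n*d[...,None],d])
    if Rt is None: return (c-p['t'])@p['R']
    return c@Rt[:3,:3].T+Rt[:3,3]
def wristT(p,s):
    T=np.eye(4);T[:3,:3]=Ro.from_quat(s['ee_rot']).as_matrix();T[:3,3]=s['position'];return T@p['mount']
def plane(p,uv,z,T=None):
    n=rays(p,uv); n=np.c_[n,np.ones(len(n))]
    if T is None: c=-p['R'].T@p['t']; r=n@p['R']
    else: c=T[:3,3]; r=n@T[:3,:3].T
    return c+r*((z-c[2])/r[:,2])[:,None]
E
python3 - <<'E'
from h import *
p=camera_params('top'); f=np.load('top0.npz'); P=cloud(p,f['d']); im=f['im']; hsv=cv2.cvtColor(im,cv2.COLOR_RGB2HSV)
print('table z',np.median(P[230:330,100:220,2]))
sub=np.zeros(im.shape[:2],bool)
for name,(u0,u1,v0,v1),zz in [('board',(300,432,168,222),12),('tray',(165,298,170,235),12)]:
    m=np.zeros_like(sub); m[v0:v1,u0:u1]=True
    q=m&(P[...,2]>(6 if name=='board' else 3.5))
    if name=='board':
        H=hsv[...,0]; q=m&((hsv[...,1]<90)|(P[...,2]>8))
        pts=P[q]
    else: pts=P[q]
    n,l,st,_=cv2.connectedComponentsWithStats(q.astype(np.uint8)); k=1+np.argmax(st[1:,4])
    vu=np.argwhere(l==k)[:,::-1]
    hull=cv2.convexHull(vu.astype(np.float32)).reshape(-1,2)
    W=plane(p,hull,zz)[:,:2].astype(np.float32)
    print(name,len(vu),cv2.minAreaRect(W),np.percentile(P[l==k][:,2],[5,50,95]))
# tall red things
q=np.zeros_like(sub); q[165:222,300:432]=True; q&=P[...,2]>35
n,l,st,_=cv2.connectedComponentsWithStats(q.astype(np.uint8))
for k in range(1,n):
    X=P[l==k]
    if len(X)>20: print(len(X),X.mean(0),X.min(0),X.max(0))
for nm,(u,v) in dict(paint=(290,80),orange=(412,233),orange2=(447,208),orange3=(444,172),cube=(296,163)).items(): print(nm,P[v-2:v+3,u-2:u+3].reshape(-1,3).mean(0))
E
```

```text
table z -0.4488492501398359
board 3130 ((568.947021484375, -215.67919921875), (327.3015441894531, 96.4156265258789), 85.51453399658203) [ 1.24940062 14.9617823  88.02537298]
tray 2504 ((542.5252685546875, 201.132568359375), (330.0799255371094, 96.60350799560547), 80.14317321777344) [ 4.05709778  8.2244037  15.02532576]
268 [570.75888929 -99.98125711  99.79976947] [ 299.5321733  -125.88315243   37.82066845] [ 603.63988919  -53.3969388  1400.8130877 ]
248 [ 563.76690974 -174.21576141   99.14320024] [ 299.5321733  -202.68415369   44.05273218] [ 596.55854375  -53.3969388  1400.8130877 ]
220 [ 565.83948531 -254.79455998   73.37023539] [ 545.8948999 -280.7178515   35.199056 ] [ 591.43543658 -234.05117758   98.69122016]
287 [ 555.85493196 -325.11847981   90.24820629] [ 299.5321733  -353.10505231   35.96371703] [ 586.41245744  -53.3969388  1400.8130877 ]
paint [885.31008156  15.90853155 147.15906676]
orange [ 444.07900253 -345.7275443    68.95420474]
orange2 [ 519.00924028 -453.91756718   69.94073347]
orange3 [ 629.9133659  -450.45632245   68.21501522]
cube [ 6.66392938e+02 -4.05383044e-01  2.13173724e+01]
```

Request:
{"fn": "servo_tool", "kwargs": {"motion": [{"travel": [0,0,0],"rot": [0,0,-0.0193],"hand": 1},{"travel": [0,0,0],"rot": [0,0,-0.0193],"hand": 1},{"travel": [0,0,0],"rot": [0,0,-0.0193],"hand": 1},{"travel": [0,0,0],"rot": [0,0,-0.0193],"hand": 1},{"travel": [0,0,0],"rot": [0,0,-0.0193],"hand": 1},{"travel": [0,0,0],"rot": [0,0,-0.0193],"hand": 1},{"travel": [0,0,0],"rot": [0,0,-0.0193],"hand": 1},{"travel": [0,0,0],"rot": [0,0,-0.0193],"hand": 1},{"travel": [0,0,0],"rot": [0,0,-0.0193],"hand": 1},{"travel": [0,0,0],"rot": [0,0,-0.0193],"hand": 1}]}}

```text
clock: 0.93
position: [173.1, -600.2, 230.6]
ee_rot: [-0.681, 0.732, 0.001, 0.0]
contact_force: [0.5, -0.1, -0.1]
gripper_width: 85.4
grasp_force: 0.0
```

```bash
cat > go.py <<'E'
import sys
from h import *
# go.py x y z [rows]: shift in tool axes as a fraction per row
s=sensors.read_state(); R=Ro.from_quat(s['ee_rot']).as_matrix()
d=np.array([float(a) for a in sys.argv[1:4]])-s['position']
n=int(sys.argv[4]) if len(sys.argv)>4 else max(1,int(np.ceil(np.linalg.norm(d)/40)))
print('t',round(s['clock'],2),'pos',s['position'].round(1),'yaw_y',np.degrees(np.arctan2(R[1,1],R[0,1])).round(2),'z',R[:,2].round(4),'w',round(s['gripper_width'],1))
print('rows',n,'each',(R.T@d/250/n).round(4))
E
python3 go.py 569 -216 250
```

```text
t 0.93 pos [ 173.1 -600.2  230.6] yaw_y 175.91 z [-4.0e-04  1.3e-03 -1.0e+00] w 85.4
rows 14 each [-0.1176 -0.105  -0.0054]
```

Request:
{"fn": "servo_tool", "kwargs": {"motion": [{"travel": [-0.1176,-0.105,-0.0054],"rot": [0,0,0],"hand": 1},{"travel": [-0.1176,-0.105,-0.0054],"rot": [0,0,0],"hand": 1},{"travel": [-0.1176,-0.105,-0.0054],"rot": [0,0,0],"hand": 1},{"travel": [-0.1176,-0.105,-0.0054],"rot": [0,0,0],"hand": 1},{"travel": [-0.1176,-0.105,-0.0054],"rot": [0,0,0],"hand": 1},{"travel": [-0.1176,-0.105,-0.0054],"rot": [0,0,0],"hand": 1},{"travel": [-0.1176,-0.105,-0.0054],"rot": [0,0,0],"hand": 1},{"travel": [-0.1176,-0.105,-0.0054],"rot": [0,0,0],"hand": 1},{"travel": [-0.1176,-0.105,-0.0054],"rot": [0,0,0],"hand": 1},{"travel": [-0.1176,-0.105,-0.0054],"rot": [0,0,0],"hand": 1}]}}

```text
clock: 1.77
position: [458.5, -325.9, 244.6]
ee_rot: [-0.679, 0.734, 0.0, -0.0]
contact_force: [0.3, -0.8, -0.2]
gripper_width: 85.7
grasp_force: 0.0
```

Request:
{"fn": "servo_tool", "kwargs": {"motion": [{"travel": [-0.1176,-0.105,-0.0054],"rot": [0,0,0],"hand": 1},{"travel": [-0.1176,-0.105,-0.0054],"rot": [0,0,0],"hand": 1},{"travel": [-0.1176,-0.105,-0.0054],"rot": [0,0,0],"hand": 1},{"travel": [-0.1176,-0.105,-0.0054],"rot": [0,0,0],"hand": 1},{"travel": [0,0,0],"rot": [0,0,0],"hand": 1},{"travel": [0,0,0],"rot": [0,0,0],"hand": 1}]}}

```text
clock: 2.27
position: [572.5, -216.7, 249.1]
ee_rot: [-0.68, 0.733, 0.001, -0.0]
contact_force: [-1.2, 0.5, 0.2]
gripper_width: 85.6
grasp_force: 0.0
```

```bash
python3 - <<'E'
from h import *
s=sensors.read_state(); im,d=get_image('wrist'); p=camera_params('wrist'); T=wristT(p,s)
print(s['clock'],s['position'],s['joint_vel'].max() if hasattr(s['joint_vel'],'max') else s['joint_vel'])
np.savez('w0.npz',im=im,d=d,T=T); cv2.imwrite('pics/w0.png',im[:,:,::-1])
P=cloud(p,d,T); print(T[:3,3],P[200,320],np.percentile(P[...,2],[1,10,30,50]))
E
```

```text
2.2667 [ 572.45642011 -216.65864192  249.09206796] 0.004446534896920552
[ 566.37157737 -299.03252771  391.20963634] [ 570.35985096 -192.66183869   82.55046513] [-7.47082665e+02 -1.18161190e+00 -3.48903233e-01  4.28708515e-01]
```

View pics/w0.png

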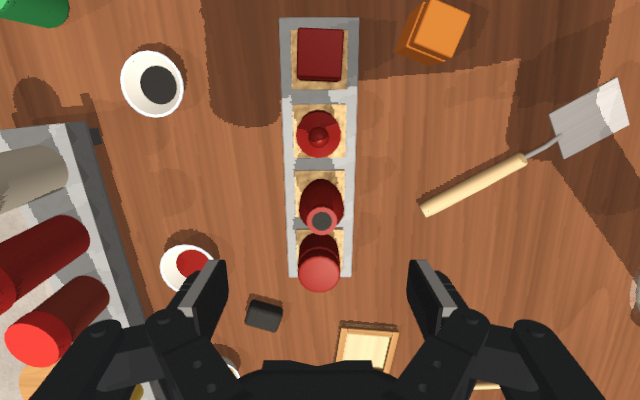

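The wrist view shows the four pieces in a column: box (320,54), jar (318,134), vase (321,215) and caddy (319,270). The board edges are near u=280–358. I'll measure from the depth.

```bash
python3 - <<'E'
from h import *
p=camera_params('wrist'); f=np.load('w0.npz'); T=f['T']; P=cloud(p,f['d'],T); im=f['im']; hsv=cv2.cvtColor(im,cv2.COLOR_RGB2HSV)
red=((hsv[...,0]<8)|(hsv[...,0]>172))&(hsv[...,1]>110)
box=lambda a,b,c,d:(np.indices(red.shape)[0]>=c)&(np.indices(red.shape)[0]<d)&(np.indices(red.shape)[1]>=a)&(np.indices(red.shape)[1]<b)
for n,b,z in [('caddy',(290,350,228,295),80),('vase',(290,350,170,240),104),('jar knob',(290,350,100,165),96),('jar',(290,350,100,165),72),('box',(285,355,15,95),86)]:
    m=box(*b)&(abs(P[...,2]-z)<(5 if n!='jar knob' else 12))
    m=cv2.morphologyEx(m.astype(np.uint8),cv2.MORPH_OPEN,np.ones((2,2)))>0
    X=P[m]; uv=np.argwhere(m)[:,::-1]
    if len(X)<5: print(n,len(X)); continue
    W=plane(p,cv2.convexHull(uv.astype(np.float32)).reshape(-1,2),z,T)[:,:2].astype(np.float32)
    print(n,len(X),'zmed',np.median(X[:,2]).round(1),'circ',np.round(np.r_[cv2.minEnclosingCircle(W)[0],2*cv2.minEnclosingCircle(W)[1]],1),'mean',W.mean(0).round(1),cv2.minAreaRect(W) if n=='box' else '')
m=box(270,370,10,290)&((P[...,2]>8))
W=plane(p,cv2.convexHull(np.argwhere(box(270,370,10,235)&(abs(P[...,2]-13)<4))[:,::-1].astype(np.float32)).reshape(-1,2),12,T)[:,:2].astype(np.float32)
r=cv2.minAreaRect(W); print('board part',r); print(plane(p,[(280,18),(358,18),(351,276),(289,276)],12,T).round(1))
E
```

```text
caddy 1290 zmed 79.7 circ [ 576.8 -102.7   50.4] mean [ 574.8 -105. ] 
vase 661 zmed 103.9 circ [ 568.8 -177.    29.7] mean [ 568.6 -176.6] 
jar knob 340 zmed 92.8 circ [ 566.3 -258.    19.3] mean [ 566.7 -257.6] 
jar 1278 zmed 73.6 circ [ 566.1 -256.6   46. ] mean [ 567.7 -257.3] 
box 2231 zmed 85.5 circ [ 560.5 -330.6   55.2] mean [ 557.  -329.2] ((560.2384033203125, -330.53289794921875), (41.12516403198242, 40.21222686767578), 83.31816864013672)
board part ((566.447021484375, -248.3352508544922), (255.8336639404297, 87.59740447998047), 86.2452621459961)
[[ 599.5 -377.7   12. ]
 [ 515.9 -371.6   12. ]
 [ 536.3  -54.    12. ]
 [ 621.9  -60.5   12. ]]
```

```bash
python3 go.py 576.8 -102.7 130
```

```text
t 2.32 pos [ 571.5 -217.7  249.3] yaw_y 175.65 z [-1.9e-03  4.0e-04 -1.0e+00] w 85.9
rows 5 each [-0.092   0.0026  0.0954]
```

Request:
{"fn": "servo_tool", "kwargs": {"motion": [{"travel": [-0.092,0.0026,0.0954],"rot": [0,0,0],"hand": 1},{"travel": [-0.092,0.0026,0.0954],"rot": [0,0,0],"hand": 1},{"travel": [-0.092,0.0026,0.0954],"rot": [0,0,0],"hand": 1},{"travel": [-0.092,0.0026,0.0954],"rot": [0,0,0],"hand": 1},{"travel": [-0.092,0.0026,0.0954],"rot": [0,0,0],"hand": 1},{"travel": [0,0,0],"rot": [0,0,0],"hand": 1},{"travel": [0,0,0],"rot": [0,0,0],"hand": 1}]}}

```text
clock: 2.9
position: [575.6, -104.0, 129.8]
ee_rot: [-0.679, 0.734, 0.001, -0.001]
contact_force: [0.3, -0.2, 0.2]
gripper_width: 85.2
grasp_force: 0.0
```

```bash
python3 go.py 576.8 -102.7 26 6
```

```text
t 2.9 pos [ 575.6 -104.   129.8] yaw_y 175.59 z [-3.6e-03 -5.0e-04 -1.0e+00] w 85.2
rows 6 each [-0.001  -0.001   0.0692]
```

Request:
{"fn": "servo_tool", "kwargs": {"motion": [{"travel": [-0.001,-0.001,0.0692],"rot": [0,0,0],"hand": 1},{"travel": [-0.001,-0.001,0.0692],"rot": [0,0,0],"hand": 1},{"travel": [-0.001,-0.001,0.0692],"rot": [0,0,0],"hand": 1},{"travel": [-0.001,-0.001,0.0692],"rot": [0,0,0],"hand": 1},{"travel": [-0.001,-0.001,0.0692],"rot": [0,0,0],"hand": 1},{"travel": [-0.001,-0.001,0.0692],"rot": [0,0,0],"hand": 1},{"travel": [0,0,0],"rot": [0,0,0],"hand": 1},{"travel": [0,0,0],"rot": [0,0,0],"hand": 1}]}}

```text
clock: 3.57
position: [578.9, -103.7, 27.8]
ee_rot: [-0.679, 0.734, -0.0, -0.0]
contact_force: [0.5, -0.4, 0.7]
gripper_width: 85.4
grasp_force: 0.0
```

Request:
{"fn": "servo_tool", "kwargs": {"motion": [{"travel": [0,0,0],"rot": [0,0,0],"hand": 0.7},{"travel": [0,0,0],"rot": [0,0,0],"hand": 0.65},{"travel": [0,0,0],"rot": [0,0,0],"hand": 0.6},{"travel": [0,0,0],"rot": [0,0,0],"hand": 0.5},{"travel": [0,0,0],"rot": [0,0,0],"hand": 0.3},{"travel": [0,0,0],"rot": [0,0,0],"hand": 0},{"travel": [0,0,0],"rot": [0,0,0],"hand": 0},{"travel": [0,0,0],"rot": [0,0,0],"hand": 0},{"travel": [0,0,0],"rot": [0,0,0],"hand": 0}]}}

```text
clock: 4.32
position: [579.7, -102.4, 29.0]
ee_rot: [-0.68, 0.734, -0.001, 0.001]
contact_force: [-0.9, -0.2, 6.5]
gripper_width: 50.7
grasp_force: 62.4
```

Request:
{"fn": "servo_tool", "kwargs": {"motion": [{"travel": [0,0,-0.04],"rot": [0,0,0],"hand": 0},{"travel": [0,0,-0.1],"rot": [0,0,0],"hand": 0},{"travel": [0,0,-0.12],"rot": [0,0,0],"hand": 0},{"travel": [0,0,-0.12],"rot": [0,0,0],"hand": 0},{"travel": [0,0,-0.12],"rot": [0,0,0],"hand": 0},{"travel": [0,0,0],"rot": [0,0,0],"hand": 0},{"travel": [0,0,0],"rot": [0,0,0],"hand": 0}]}}

```text
clock: 4.9
position: [579.6, -102.0, 154.7]
ee_rot: [-0.679, 0.734, -0.001, 0.002]
contact_force: [-0.6, 0.3, -1.9]
gripper_width: 50.5
grasp_force: 62.6
```

```bash
python3 - <<'E'
from h import *
s=sensors.read_state(); im,d=get_image('wrist'); p=camera_params('wrist'); T=wristT(p,s)
print(s['clock'],s['position'],s['gripper_width'],s['contact_force'])
np.savez('w1.npz',im=im,d=d,T=T); cv2.imwrite('pics/w1.png',im[:,:,::-1])
im,d=get_image('top'); np.savez('top1.npz',im=im,d=d)
E
```

```text
4.9 [ 579.5592892  -101.95901777  154.73414088] 50.483030332945795 [-0.63385084  0.28473484 -1.91637354]
```

View pics/w1.png

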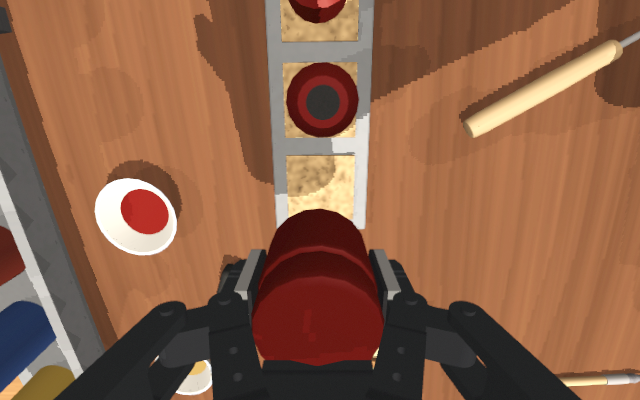

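```bash
python3 go.py 545 230 230 9
```

```text
t 5.0 pos [ 577.6 -102.   151.5] yaw_y 175.54 z [-1.8e-03  7.0e-04 -1.0e+00] w 50.3
rows 9 each [-0.146   0.026  -0.0348]
```

Request:
{"fn": "servo_tool", "kwargs": {"motion": [{"travel": [-0.146,0.026,-0.0348],"rot": [0,0,0],"hand": 0},{"travel": [-0.146,0.026,-0.0348],"rot": [0,0,0],"hand": 0},{"travel": [-0.146,0.026,-0.0348],"rot": [0,0,0],"hand": 0},{"travel": [-0.146,0.026,-0.0348],"rot": [0,0,0],"hand": 0},{"travel": [-0.146,0.026,-0.0348],"rot": [0,0,0],"hand": 0},{"travel": [-0.146,0.026,-0.0348],"rot": [0,0,0],"hand": 0},{"travel": [-0.146,0.026,-0.0348],"rot": [0,0,0],"hand": 0},{"travel": [-0.146,0.026,-0.0348],"rot": [0,0,0],"hand": 0},{"travel": [-0.146,0.026,-0.0348],"rot": [0,0,0],"hand": 0},{"travel": [0,0,0],"rot": [0,0,0],"hand": 0}]}}

```text
clock: 5.83
position: [545.5, 235.5, 230.1]
ee_rot: [-0.681, 0.732, 0.0, 0.001]
contact_force: [0.9, -0.8, -0.9]
gripper_width: 50.6
grasp_force: 62.7
```

```bash
python3 - <<'E'
from h import *
import json
get_image('top'); s=sensors.read_state(); im,d=get_image('wrist'); p=camera_params('wrist'); T=wristT(p,s)
print(s['clock'],s['position'],s['gripper_width'],s['contact_force'])
np.savez('w2.npz',im=im,d=d,T=T); cv2.imwrite('pics/w2.png',im[:,:,::-1])
E
```

```text
5.8833 [544.95000011 232.92996465 229.16533294] 50.59576140933534 [-0.55176414 -0.87900712 -0.86187517]
```

View pics/w2.png

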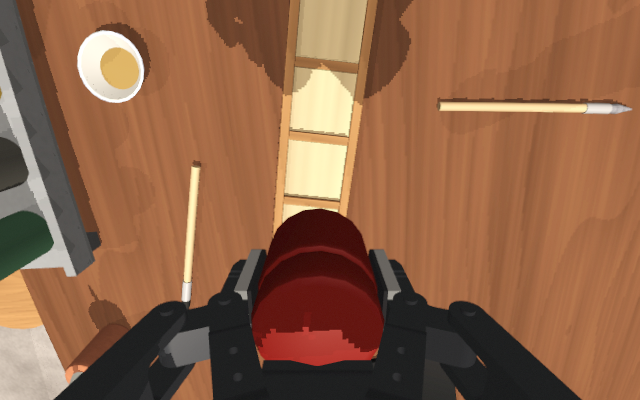

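The tray runs down the image, with dividers at v≈63, 133 and 199. The caddy hides the leftmost cell. I'll fit the tray from the dividers and edges.

```bash
python3 - <<'E'
from h import *
p=camera_params('wrist'); f=np.load('w2.npz'); T=f['T']; im=f['im']; hsv=cv2.cvtColor(im,cv2.COLOR_RGB2HSV)
P=cloud(p,f['d'],T); print('floor z',P[170,315],P[30,330],'table',P[200,230])
for v in (100,165): print(v,[tuple(hsv[v,u]) for u in range(270,366,8)])
# pale floors of middle two cells
m=(hsv[...,1]<125)&(hsv[...,2]>150); m[:, :270]=0; m[:,380:]=0; m[205:]=0
n,l,st,_=cv2.connectedComponentsWithStats(m.astype(np.uint8))
for k in range(1,n):
    if st[k,4]>800:
        W=plane(p,cv2.convexHull(np.argwhere(l==k)[:,::-1].astype(np.float32)).reshape(-1,2),6,T)[:,:2].astype(np.float32)
        print(st[k],cv2.minAreaRect(W))
t=np.array([542.5,201.1]); a=np.radians(-9.86); ax=np.array([[np.cos(a),np.sin(a)],[-np.sin(a),np.cos(a)]])
print('outer rims at z12:'); 
print(plane(p,[(329,62),(321,134),(312,200),(291,0),(275,215),(377,0),(350,215)],12,T).round(1))
print(((plane(p,[(329,62),(321,134),(312,200),(291,0),(275,215),(377,0),(350,215)],12,T)[:,:2]-t)@ax.T).round(1))
for y in(117,39,-39,-117): print(y,(t+y*ax[1]).round(1))
E
```

```text
floor z [546.84939362 238.13634266   6.46946558] [520.04868483  89.38862468   4.4987895 ] table [6.55274070e+02 2.69970648e+02 2.47260567e-01]
100 [(np.uint8(12), np.uint8(147), np.uint8(166)), (np.uint8(12), np.uint8(150), np.uint8(163)), (np.uint8(16), np.uint8(136), np.uint8(235)), (np.uint8(20), np.uint8(78), np.uint8(251)), (np.uint8(23), np.uint8(69), np.uint8(255)), (np.uint8(23), np.uint8(71), np.uint8(254)), (np.uint8(26), np.uint8(63), np.uint8(255)), (np.uint8(25), np.uint8(64), np.uint8(255)), (np.uint8(25), np.uint8(66), np.uint8(255)), (np.uint8(23), np.uint8(68), np.uint8(255)), (np.uint8(27), np.uint8(61), np.uint8(255)), (np.uint8(14), np.uint8(149), np.uint8(168))]
165 [(np.uint8(12), np.uint8(147), np.uint8(174)), (np.uint8(15), np.uint8(141), np.uint8(214)), (np.uint8(18), np.uint8(103), np.uint8(216)), (np.uint8(22), np.uint8(73), np.uint8(254)), (np.uint8(23), np.uint8(70), np.uint8(255)), (np.uint8(24), np.uint8(64), np.uint8(255)), (np.uint8(26), np.uint8(62), np.uint8(255)), (np.uint8(25), np.uint8(63), np.uint8(255)), (np.uint8(25), np.uint8(63), np.uint8(25
[... 175 characters left out ...]
6417236328125, 88.14037322998047), (61.298553466796875, 68.01384735107422), 79.619140625)
[ 289   67   69   70 3931] ((533.3269653320312, 161.5484161376953), (68.60188293457031, 69.21358489990234), 79.56771087646484)
[ 284  139   64   62 3254] ((547.440673828125, 238.59283447265625), (67.9039306640625, 68.9458999633789), 79.54134368896484)
outer rims at z12:
[[523.4 121.3  12. ]
 [536.9 195.9  12. ]
 [553.1 273.4  12. ]
 [557.8  60.2  12. ]
 [599.6 289.4  12. ]
 [471.6  66.2  12. ]
 [508.2 296.1  12. ]]
[[  -5.2  -81.9]
 [  -4.6   -6.1]
 [  -2.    73. ]
 [  39.2 -136.2]
 [  41.2   96.8]
 [ -46.8 -145.1]
 [ -50.    87.7]]
117 [562.5 316.4]
39 [549.2 239.5]
-39 [535.8 162.7]
-117 [522.5  85.8]
```

```bash
python3 go.py 520.3 85.2 100 6
```

```text
t 5.93 pos [544.7 231.1 228.6] yaw_y 175.72 z [-0.0032 -0.0017 -1.    ] w 51.0
rows 6 each [0.098  0.0087 0.0859]
```

Request:
{"fn": "servo_tool", "kwargs": {"motion": [{"travel": [0.098,0.0087,0.0859],"rot": [0,0,0],"hand": 0},{"travel": [0.098,0.0087,0.0859],"rot": [0,0,0],"hand": 0},{"travel": [0.098,0.0087,0.0859],"rot": [0,0,0],"hand": 0},{"travel": [0.098,0.0087,0.0859],"rot": [0,0,0],"hand": 0},{"travel": [0.098,0.0087,0.0859],"rot": [0,0,0],"hand": 0},{"travel": [0.098,0.0087,0.0859],"rot": [0,0,0],"hand": 0},{"travel": [0,0,0],"rot": [0,0,0],"hand": 0},{"travel": [0,0,0],"rot": [0,0,0],"hand": 0},{"travel": [0,0,0],"rot": [0,0,0],"hand": 0}]}}

```text
clock: 6.68
position: [521.5, 83.4, 101.3]
ee_rot: [-0.679, 0.734, -0.0, -0.0]
contact_force: [0.6, 0.4, -0.8]
gripper_width: 50.5
grasp_force: 62.8
```

```bash
python3 go.py 520.3 85.2 24 5
```

```text
t 6.68 pos [521.5  83.4 101.3] yaw_y 175.49 z [-6.e-04 -6.e-04 -1.e+00] w 50.5
rows 5 each [-0.0014  0.001   0.0618]
```

Request:
{"fn": "servo_tool", "kwargs": {"motion": [{"travel": [-0.001,0.001,0.0618],"rot": [0,0,0],"hand": 0},{"travel": [-0.001,0.001,0.0618],"rot": [0,0,0],"hand": 0},{"travel": [-0.001,0.001,0.0618],"rot": [0,0,0],"hand": 0},{"travel": [-0.001,0.001,0.0618],"rot": [0,0,0],"hand": 0},{"travel": [-0.001,0.001,0.0618],"rot": [0,0,0],"hand": 0},{"travel": [0,0,0.008],"rot": [0,0,0],"hand": 0},{"travel": [0,0,0.004],"rot": [0,0,0],"hand": 0},{"travel": [0,0,0],"rot": [0,0,0],"hand": 0},{"travel": [0,0,0],"rot": [0,0,0],"hand": 0}]}}

```text
clock: 7.43
position: [521.2, 86.2, 22.5]
ee_rot: [-0.679, 0.734, -0.0, 0.001]
contact_force: [0.5, -0.2, -1.8]
gripper_width: 50.8
grasp_force: 62.8
```

Request:
{"fn": "servo_tool", "kwargs": {"motion": [{"travel": [0,0,0.006],"rot": [0,0,0],"hand": 0},{"travel": [0,0,0],"rot": [0,0,0],"hand": 0},{"travel": [0,0,0],"rot": [0,0,0],"hand": 0}]}}

```text
clock: 7.68
position: [520.4, 85.7, 20.4]
ee_rot: [-0.679, 0.734, -0.0, 0.0]
contact_force: [0.3, 0.4, -0.4]
gripper_width: 50.5
grasp_force: 62.8
```

Request:
{"fn": "servo_tool", "kwargs": {"motion": [{"travel": [0,0,0.004],"rot": [0,0,0],"hand": 0},{"travel": [0,0,0],"rot": [0,0,0],"hand": 0},{"travel": [0,0,0],"rot": [0,0,0],"hand": 0}]}}

```text
clock: 7.93
position: [520.5, 85.7, 19.1]
ee_rot: [-0.679, 0.734, -0.0, 0.0]
contact_force: [-0.3, 0.2, 0.8]
gripper_width: 50.5
grasp_force: 63.1
```

Request:
{"fn": "servo_tool", "kwargs": {"motion": [{"travel": [0,0,0.003],"rot": [0,0,0],"hand": 0},{"travel": [0,0,0],"rot": [0,0,0],"hand": 0},{"travel": [0,0,0],"rot": [0,0,0],"hand": 0}]}}

```text
clock: 8.18
position: [520.5, 85.7, 19.1]
ee_rot: [-0.679, 0.734, -0.0, 0.0]
contact_force: [-1.6, -0.5, 5.8]
gripper_width: 50.7
grasp_force: 63.7
```

Request:
{"fn": "servo_tool", "kwargs": {"motion": [{"travel": [0,0,0.003],"rot": [0,0,0],"hand": 0},{"travel": [0,0,0],"rot": [0,0,0],"hand": 0},{"travel": [0,0,0],"rot": [0,0,0],"hand": 0}]}}

```text
clock: 8.43
position: [520.4, 85.7, 19.0]
ee_rot: [-0.679, 0.734, -0.0, 0.0]
contact_force: [-4.3, 0.7, 10.2]
gripper_width: 50.6
grasp_force: 64.2
```

Request:
{"fn": "servo_tool", "kwargs": {"motion": [{"travel": [0,0,0],"rot": [0,0,0],"hand": 0.65},{"travel": [0,0,0],"rot": [0,0,0],"hand": 0.7},{"travel": [0,0,0],"rot": [0,0,0],"hand": 1},{"travel": [0,0,0],"rot": [0,0,0],"hand": 1},{"travel": [0,0,0],"rot": [0,0,0],"hand": 1},{"travel": [0,0,-0.08],"rot": [0,0,0],"hand": 1},{"travel": [0,0,-0.14],"rot": [0,0,0],"hand": 1},{"travel": [0,0,-0.14],"rot": [0,0,0],"hand": 1},{"travel": [0,0,-0.14],"rot": [0,0,0],"hand": 1},{"travel": [0,0,-0.14],"rot": [0,0,0],"hand": 1}]}}

```text
clock: 9.27
position: [519.8, 85.4, 178.8]
ee_rot: [-0.679, 0.734, 0.0, -0.0]
contact_force: [1.3, 0.1, -0.4]
gripper_width: 85.5
grasp_force: 0.0
```

```bash
python3 - <<'E'
from h import *
get_image('wrist');get_image('wrist')
E
python3 go.py 568.8 -177 165; python3 - <<'E'
from h import *
s=sensors.read_state(); im,d=get_image('wrist'); p=camera_params('wrist'); T=wristT(p,s); P=cloud(p,d,T)
x=P[(P[...,2]>55)&(P[...,2]<85)&(abs(P[...,0]-520)<50)&(abs(P[...,1]-85)<50)]
print(len(x), x.mean(0) if len(x) else '', np.percentile(x[:,2],[5,50,95]) if len(x) else '')
im,d=get_image('top'); p=camera_params('top');P=cloud(p,d)
m=(P[...,2]>64)&(P[...,2]<76)&(abs(P[...,0]-520)<50)&(abs(P[...,1]-85)<50)
W=plane(p,np.argwhere(m)[:,::-1],70)
print(m.sum(),W.mean(0) if m.any() else '')
E
```

```text
t 9.37 pos [523.9  86.8 183.8] yaw_y 175.64 z [ 0.0128  0.0043 -0.9999] w 85.4
rows 7 each [ 0.1484 -0.0369  0.0104]
2602 [519.43225336  83.68919314  68.94229284] [65.40573764 69.44343288 70.62243171]
124 [518.75629351  79.42407617  70.        ]
```

```bash
sed -i "s/^d=np/a=np.radians(175.55);R=np.array([[np.sin(a),np.cos(a),0],[-np.cos(a),np.sin(a),0],[0,0,-1]])\nd=np/" go.py; python3 go.py 568.8 -177 165
```

```text
t 9.47 pos [520.4  85.8 178.2] yaw_y 175.55 z [ 0.  0. -1.] w 85.5
rows 7 each [-0.1476 -0.0392  0.0076]
```

```bash
sed -i "s/\[np.sin(a),np.cos(a),0\],\[-np.cos(a),np.sin(a),0\]/[-np.sin(a),np.cos(a),0],[np.cos(a),np.sin(a),0]/" go.py; python3 go.py 568.8 -177 165
```

```text
t 9.47 pos [520.4  85.8 178.2] yaw_y 175.55 z [ 0.  0. -1.] w 85.5
rows 7 each [ 0.1476 -0.0392  0.0076]
```

Request:
{"fn": "servo_tool", "kwargs": {"motion": [{"travel": [0.1476,-0.0392,0.0076],"rot": [0,0,0],"hand": 1},{"travel": [0.1476,-0.0392,0.0076],"rot": [0,0,0],"hand": 1},{"travel": [0.1476,-0.0392,0.0076],"rot": [0,0,0],"hand": 1},{"travel": [0.1476,-0.0392,0.0076],"rot": [0,0,0],"hand": 1},{"travel": [0.1476,-0.0392,0.0076],"rot": [0,0,0],"hand": 1},{"travel": [0.1476,-0.0392,0.0076],"rot": [0,0,0],"hand": 1},{"travel": [0.1476,-0.0392,0.0076],"rot": [0,0,0],"hand": 1},{"travel": [0,0,0],"rot": [0,0,0],"hand": 1},{"travel": [0,0,0],"rot": [0,0,0],"hand": 1},{"travel": [0,0,0],"rot": [0,0,0],"hand": 1}]}}

```text
clock: 10.3
position: [567.6, -177.2, 162.2]
ee_rot: [-0.679, 0.734, 0.001, -0.001]
contact_force: [-0.2, -0.4, 0.2]
gripper_width: 85.5
grasp_force: 0.0
```

```bash
python3 go.py 568.8 -177 38 6
```

```text
t 10.3 pos [ 567.6 -177.2  162.2] yaw_y 175.55 z [ 0.  0. -1.] w 85.5
rows 6 each [-0.0002 -0.0008  0.0828]
```

Request:
{"fn": "servo_tool", "kwargs": {"motion": [{"travel": [0,-0.001,0.0828],"rot": [0,0,0],"hand": 1},{"travel": [0,-0.001,0.0828],"rot": [0,0,0],"hand": 1},{"travel": [0,-0.001,0.0828],"rot": [0,0,0],"hand": 1},{"travel": [0,-0.001,0.0828],"rot": [0,0,0],"hand": 1},{"travel": [0,0,0.0828],"rot": [0,0,0],"hand": 1},{"travel": [0,0,0.0828],"rot": [0,0,0],"hand": 1},{"travel": [0,0,0],"rot": [0,0,0],"hand": 1},{"travel": [0,0,0],"rot": [0,0,0],"hand": 1},{"travel": [0,0,0],"rot": [0,0,0],"hand": 1}]}}

```text
clock: 11.05
position: [570.5, -176.5, 40.9]
ee_rot: [-0.68, 0.733, -0.001, 0.0]
contact_force: [0.2, 0.3, 1.2]
gripper_width: 85.2
grasp_force: 0.0
```

Request:
{"fn": "servo_tool", "kwargs": {"motion": [{"travel": [0,0,0.01],"rot": [0,0,0],"hand": 0.75},{"travel": [0,0,0],"rot": [0,0,0],"hand": 0.65},{"travel": [0,0,0],"rot": [0,0,0],"hand": 0.6},{"travel": [0,0,0],"rot": [0,0,0],"hand": 0.5},{"travel": [0,0,0],"rot": [0,0,0],"hand": 0.3},{"travel": [0,0,0],"rot": [0,0,0],"hand": 0},{"travel": [0,0,0],"rot": [0,0,0],"hand": 0},{"travel": [0,0,0],"rot": [0,0,0],"hand": 0},{"travel": [0,0,0],"rot": [0,0,0],"hand": 0}]}}

```text
clock: 11.8
position: [570.5, -177.5, 38.7]
ee_rot: [-0.679, 0.734, -0.001, 0.001]
contact_force: [-0.3, 0.1, 6.4]
gripper_width: 48.3
grasp_force: 62.4
```

Request:
{"fn": "servo_tool", "kwargs": {"motion": [{"travel": [0,0,-0.04],"rot": [0,0,0],"hand": 0},{"travel": [0,0,-0.1],"rot": [0,0,0],"hand": 0},{"travel": [0,0,-0.12],"rot": [0,0,0],"hand": 0},{"travel": [0,0,-0.12],"rot": [0,0,0],"hand": 0},{"travel": [0,0,-0.12],"rot": [0,0,0],"hand": 0},{"travel": [0,0,0],"rot": [0,0,0],"hand": 0},{"travel": [0,0,0],"rot": [0,0,0],"hand": 0}]}}

```text
clock: 12.38
position: [570.5, -177.3, 164.8]
ee_rot: [-0.679, 0.734, -0.002, 0.002]
contact_force: [0.1, -0.4, -0.3]
gripper_width: 48.4
grasp_force: 62.1
```

```bash
python3 - <<'E'
from h import *
im,d=get_image('wrist'); cv2.imwrite('pics/w3.png',im[:,:,::-1])
E
python3 go.py 534.1 161.9 165 9
```

```text
t 12.43 pos [ 569.3 -177.2  162.8] yaw_y 175.55 z [ 0.  0. -1.] w 48.6
rows 9 each [-0.149   0.0273 -0.001 ]
```

View pics/w3.png

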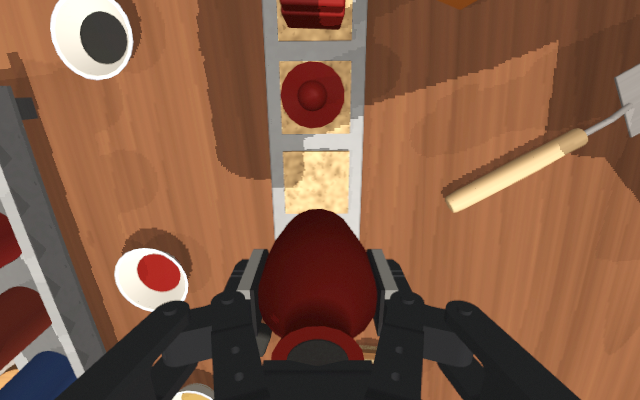

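The vase is held upright between the pads, with its pad empty at (318,182).

Request:
{"fn": "servo_tool", "kwargs": {"motion": [{"travel": [-0.149,0.0273,-0.001],"rot": [0,0,0],"hand": 0},{"travel": [-0.149,0.0273,-0.001],"rot": [0,0,0],"hand": 0},{"travel": [-0.149,0.0273,-0.001],"rot": [0,0,0],"hand": 0},{"travel": [-0.149,0.0273,-0.001],"rot": [0,0,0],"hand": 0},{"travel": [-0.149,0.0273,-0.001],"rot": [0,0,0],"hand": 0},{"travel": [-0.149,0.0273,-0.001],"rot": [0,0,0],"hand": 0},{"travel": [-0.149,0.0273,-0.001],"rot": [0,0,0],"hand": 0},{"travel": [-0.149,0.0273,-0.001],"rot": [0,0,0],"hand": 0},{"travel": [-0.149,0.0273,-0.001],"rot": [0,0,0],"hand": 0},{"travel": [0,0,0],"rot": [0,0,0],"hand": 0}]}}

```text
clock: 13.27
position: [533.3, 166.7, 163.0]
ee_rot: [-0.681, 0.732, 0.0, -0.001]
contact_force: [-0.0, -1.4, -0.8]
gripper_width: 48.5
grasp_force: 62.1
```

```bash
python3 -c "
from h import *
get_image('top');get_image('top')"; python3 go.py 534.1 161.9 34 7
```

```text
t 13.37 pos [533.  162.6 162.8] yaw_y 175.55 z [ 0.  0. -1.] w 48.3
rows 7 each [ 0.0004 -0.0007  0.0736]
```

Request:
{"fn": "servo_tool", "kwargs": {"motion": [{"travel": [0,-0.0007,0.0736],"rot": [0,0,0],"hand": 0},{"travel": [0,-0.0007,0.0736],"rot": [0,0,0],"hand": 0},{"travel": [0,-0.0007,0.0736],"rot": [0,0,0],"hand": 0},{"travel": [0,-0.0007,0.0736],"rot": [0,0,0],"hand": 0},{"travel": [0,-0.0007,0.0736],"rot": [0,0,0],"hand": 0},{"travel": [0,-0.0007,0.0736],"rot": [0,0,0],"hand": 0},{"travel": [0,-0.0007,0.0736],"rot": [0,0,0],"hand": 0},{"travel": [0,0,0],"rot": [0,0,0],"hand": 0},{"travel": [0,0,0],"rot": [0,0,0],"hand": 0},{"travel": [0,0,0],"rot": [0,0,0],"hand": 0}]}}

```text
clock: 14.2
position: [536.0, 160.9, 36.3]
ee_rot: [-0.679, 0.734, -0.0, 0.0]
contact_force: [0.3, -0.3, -1.7]
gripper_width: 48.5
grasp_force: 62.2
```

Request:
{"fn": "servo_tool", "kwargs": {"motion": [{"travel": [0,0,0.008],"rot": [0,0,0],"hand": 0},{"travel": [0,0,0.008],"rot": [0,0,0],"hand": 0},{"travel": [0,0,0],"rot": [0,0,0],"hand": 0},{"travel": [0,0,0],"rot": [0,0,0],"hand": 0}]}}

```text
clock: 14.53
position: [535.7, 161.7, 32.3]
ee_rot: [-0.679, 0.734, -0.0, 0.0]
contact_force: [0.7, 0.1, -0.9]
gripper_width: 48.7
grasp_force: 62.2
```

Request:
{"fn": "servo_tool", "kwargs": {"motion": [{"travel": [0,0,0.008],"rot": [0,0,0],"hand": 0},{"travel": [0,0,0.004],"rot": [0,0,0],"hand": 0},{"travel": [0,0,0],"rot": [0,0,0],"hand": 0},{"travel": [0,0,0],"rot": [0,0,0],"hand": 0}]}}

```text
clock: 14.87
position: [535.5, 161.6, 28.7]
ee_rot: [-0.679, 0.734, 0.0, -0.0]
contact_force: [0.5, 0.9, -0.4]
gripper_width: 48.7
grasp_force: 62.3
```

Request:
{"fn": "servo_tool", "kwargs": {"motion": [{"travel": [0,0,0.003],"rot": [0,0,0],"hand": 0},{"travel": [0,0,0],"rot": [0,0,0],"hand": 0},{"travel": [0,0,0],"rot": [0,0,0],"hand": 0}]}}

```text
clock: 15.12
position: [535.5, 161.6, 28.7]
ee_rot: [-0.679, 0.734, -0.0, 0.0]
contact_force: [-2.3, 0.1, 5.2]
gripper_width: 48.6
grasp_force: 62.7
```

Request:
{"fn": "servo_tool", "kwargs": {"motion": [{"travel": [0,0,0],"rot": [0,0,0],"hand": 0.62},{"travel": [0,0,0],"rot": [0,0,0],"hand": 0.7},{"travel": [0,0,0],"rot": [0,0,0],"hand": 1},{"travel": [0,0,0],"rot": [0,0,0],"hand": 1},{"travel": [0,0,0],"rot": [0,0,0],"hand": 1},{"travel": [0,0,-0.08],"rot": [0,0,0],"hand": 1},{"travel": [0,0,-0.14],"rot": [0,0,0],"hand": 1},{"travel": [0,0,-0.14],"rot": [0,0,0],"hand": 1},{"travel": [0,0,-0.14],"rot": [0,0,0],"hand": 1},{"travel": [0,0,-0.06],"rot": [0,0,0],"hand": 1}]}}

```text
clock: 15.95
position: [537.7, 162.5, 173.3]
ee_rot: [-0.68, 0.734, -0.001, 0.004]
contact_force: [1.1, 0.7, -0.1]
gripper_width: 85.3
grasp_force: 0.0
```

```bash
cat > chk.py <<'E'
import sys
from h import *
# chk.py x y ztop: refit the top of a placed piece in the wrist picture, once settled
x,y,z=map(float,sys.argv[1:4]); get_image('wrist'); get_image('wrist')
s=sensors.read_state(); im,d=get_image('wrist'); p=camera_params('wrist'); T=wristT(p,s); P=cloud(p,d,T)
m=(abs(P[...,2]-z)<5)&(np.hypot(P[...,0]-x,P[...,1]-y)<40)
if m.sum()>5:
    c=cv2.minEnclosingCircle(plane(p,np.argwhere(m)[:,::-1],z,T)[:,:2].astype(np.float32)); print(m.sum(),np.round(np.r_[c[0],2*c[1]],1),np.percentile(P[m][:,2],[5,50,95]).round(1))
E
python3 chk.py 534 162 94; python3 go.py 566.2 -257.3 160
```

```text
1175 [534.7 160.8  29.8] [92.8 93.9 95. ]
t 16.1 pos [536.  162.  169.5] yaw_y 175.55 z [ 0.  0. -1.] w 85.4
rows 11 each [ 0.1511 -0.0228  0.0034]
```

Request:
{"fn": "servo_tool", "kwargs": {"motion": [{"travel": [0.1511,-0.0228,0.0034],"rot": [0,0,0],"hand": 1},{"travel": [0.1511,-0.0228,0.0034],"rot": [0,0,0],"hand": 1},{"travel": [0.1511,-0.0228,0.0034],"rot": [0,0,0],"hand": 1},{"travel": [0.1511,-0.0228,0.0034],"rot": [0,0,0],"hand": 1},{"travel": [0.1511,-0.0228,0.0034],"rot": [0,0,0],"hand": 1},{"travel": [0.1511,-0.0228,0.0034],"rot": [0,0,0],"hand": 1},{"travel": [0.1511,-0.0228,0.0034],"rot": [0,0,0],"hand": 1},{"travel": [0.1511,-0.0228,0.0034],"rot": [0,0,0],"hand": 1},{"travel": [0.1511,-0.0228,0.0034],"rot": [0,0,0],"hand": 1},{"travel": [0.1511,-0.0228,0.0034],"rot": [0,0,0],"hand": 1}]}}

```text
clock: 16.93
position: [561.9, -221.1, 157.2]
ee_rot: [-0.679, 0.734, 0.002, -0.001]
contact_force: [0.7, 0.2, -0.1]
gripper_width: 85.3
grasp_force: 0.0
```

Request:
{"fn": "servo_tool", "kwargs": {"motion": [{"travel": [0.1511,-0.0228,0.0034],"rot": [0,0,0],"hand": 1},{"travel": [0,0,0],"rot": [0,0,0],"hand": 1},{"travel": [0,0,0],"rot": [0,0,0],"hand": 1},{"travel": [0,0,0],"rot": [0,0,0],"hand": 1}]}}

```text
clock: 17.27
position: [564.9, -257.3, 156.7]
ee_rot: [-0.679, 0.734, 0.002, -0.001]
contact_force: [0.5, -0.1, 0.3]
gripper_width: 85.7
grasp_force: 0.0
```

```bash
python3 go.py 566.2 -257.3 30 7
```

```text
t 17.27 pos [ 564.9 -257.3  156.7] yaw_y 175.55 z [ 0.  0. -1.] w 85.7
rows 7 each [-0.0001 -0.0008  0.0724]
```

Request:
{"fn": "servo_tool", "kwargs": {"motion": [{"travel": [0,0,0.0732],"rot": [0,0,0],"hand": 1},{"travel": [0,0,0.0732],"rot": [0,0,0],"hand": 1},{"travel": [0,0,0.0732],"rot": [0,0,0],"hand": 1},{"travel": [0,0,0.0732],"rot": [0,0,0],"hand": 1},{"travel": [0,0,0.0732],"rot": [0,0,0],"hand": 1},{"travel": [0,0,0.0732],"rot": [0,0,0],"hand": 1},{"travel": [0,0,0.0732],"rot": [0,0,0],"hand": 1},{"travel": [0,0,0],"rot": [0,0,0],"hand": 1},{"travel": [0,0,0],"rot": [0,0,0],"hand": 1},{"travel": [0,0,0],"rot": [0,0,0],"hand": 1}]}}

```text
clock: 18.1
position: [566.7, -256.8, 31.5]
ee_rot: [-0.68, 0.733, -0.001, 0.0]
contact_force: [0.5, 0.2, -0.6]
gripper_width: 85.2
grasp_force: 0.0
```

Request:
{"fn": "servo_tool", "kwargs": {"motion": [{"travel": [0,0,0],"rot": [0,0,0],"hand": 0.75},{"travel": [0,0,0],"rot": [0,0,0],"hand": 0.65},{"travel": [0,0,0],"rot": [0,0,0],"hand": 0.58},{"travel": [0,0,0],"rot": [0,0,0],"hand": 0.5},{"travel": [0,0,0],"rot": [0,0,0],"hand": 0.3},{"travel": [0,0,0],"rot": [0,0,0],"hand": 0},{"travel": [0,0,0],"rot": [0,0,0],"hand": 0},{"travel": [0,0,0],"rot": [0,0,0],"hand": 0},{"travel": [0,0,0],"rot": [0,0,0],"hand": 0}]}}

```text
clock: 18.85
position: [566.8, -257.8, 32.0]
ee_rot: [-0.679, 0.734, -0.001, 0.001]
contact_force: [0.2, 0.6, 5.7]
gripper_width: 45.0
grasp_force: 61.5
```

Request:
{"fn": "servo_tool", "kwargs": {"motion": [{"travel": [0,0,-0.04],"rot": [0,0,0],"hand": 0},{"travel": [0,0,-0.1],"rot": [0,0,0],"hand": 0},{"travel": [0,0,-0.12],"rot": [0,0,0],"hand": 0},{"travel": [0,0,-0.12],"rot": [0,0,0],"hand": 0},{"travel": [0,0,-0.12],"rot": [0,0,0],"hand": 0},{"travel": [0,0,0],"rot": [0,0,0],"hand": 0},{"travel": [0,0,0],"rot": [0,0,0],"hand": 0}]}}

```text
clock: 19.43
position: [566.6, -257.7, 158.0]
ee_rot: [-0.679, 0.734, -0.002, 0.001]
contact_force: [-0.3, 0.4, -0.4]
gripper_width: 44.8
grasp_force: 61.4
```

```bash
python3 - <<'E'
from h import *
im,d=get_image('wrist'); cv2.imwrite('pics/w4.png',im[:,:,::-1])
E
python3 go.py 547.9 238.7 160 13
```

```text
t 19.48 pos [ 565.5 -257.3  155.9] yaw_y 175.55 z [ 0.  0. -1.] w 45.0
rows 13 each [-0.1517  0.0172 -0.0013]
```

View pics/w4.png

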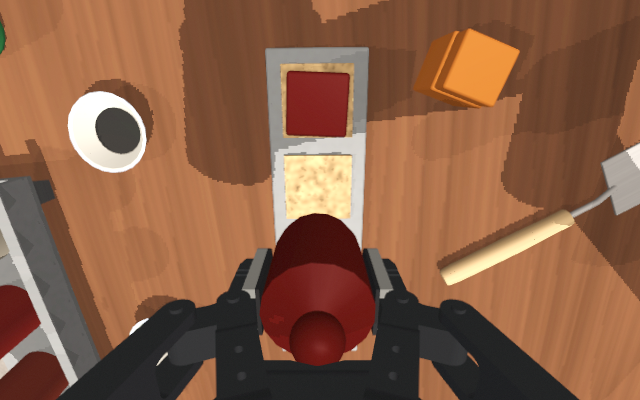

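The jar is held upright. The square box still stands at (318,103).

Request:
{"fn": "servo_tool", "kwargs": {"motion": [{"travel": [-0.1517,0.0172,-0.0013],"rot": [0,0,0],"hand": 0},{"travel": [-0.1517,0.0172,-0.0013],"rot": [0,0,0],"hand": 0},{"travel": [-0.1517,0.0172,-0.0013],"rot": [0,0,0],"hand": 0},{"travel": [-0.1517,0.0172,-0.0013],"rot": [0,0,0],"hand": 0},{"travel": [-0.1517,0.0172,-0.0013],"rot": [0,0,0],"hand": 0},{"travel": [-0.1517,0.0172,-0.0013],"rot": [0,0,0],"hand": 0},{"travel": [-0.1517,0.0172,-0.0013],"rot": [0,0,0],"hand": 0},{"travel": [-0.1517,0.0172,-0.0013],"rot": [0,0,0],"hand": 0},{"travel": [-0.1517,0.0172,-0.0013],"rot": [0,0,0],"hand": 0},{"travel": [-0.1517,0.0172,-0.0013],"rot": [0,0,0],"hand": 0}]}}

```text
clock: 20.32
position: [550.7, 125.2, 157.0]
ee_rot: [-0.679, 0.734, 0.001, -0.002]
contact_force: [0.9, -0.4, 0.0]
gripper_width: 44.9
grasp_force: 61.4
```

Request:
{"fn": "servo_tool", "kwargs": {"motion": [{"travel": [-0.1517,0.0172,-0.0013],"rot": [0,0,0],"hand": 0},{"travel": [-0.1517,0.0172,-0.0013],"rot": [0,0,0],"hand": 0},{"travel": [-0.1517,0.0172,-0.0013],"rot": [0,0,0],"hand": 0},{"travel": [0,0,0],"rot": [0,0,0],"hand": 0},{"travel": [0,0,0],"rot": [0,0,0],"hand": 0},{"travel": [0,0,0],"rot": [0,0,0],"hand": 0}]}}

```text
clock: 20.82
position: [547.2, 237.8, 158.0]
ee_rot: [-0.679, 0.734, 0.0, -0.002]
contact_force: [-0.4, -1.8, -1.0]
gripper_width: 45.0
grasp_force: 61.4
```

```bash
python3 go.py 547.9 238.7 27 7
```

```text
t 20.82 pos [547.2 237.8 158. ] yaw_y 175.55 z [ 0.  0. -1.] w 45.0
rows 7 each [-0.0006 -0.0004  0.0749]
```

Request:
{"fn": "servo_tool", "kwargs": {"motion": [{"travel": [-0.0006,0,0.0749],"rot": [0,0,0],"hand": 0},{"travel": [-0.0006,0,0.0749],"rot": [0,0,0],"hand": 0},{"travel": [-0.0006,0,0.0749],"rot": [0,0,0],"hand": 0},{"travel": [-0.0006,0,0.0749],"rot": [0,0,0],"hand": 0},{"travel": [-0.0006,0,0.0749],"rot": [0,0,0],"hand": 0},{"travel": [-0.0006,0,0.0749],"rot": [0,0,0],"hand": 0},{"travel": [-0.0006,0,0.0749],"rot": [0,0,0],"hand": 0},{"travel": [0,0,0],"rot": [0,0,0],"hand": 0},{"travel": [0,0,0],"rot": [0,0,0],"hand": 0},{"travel": [0,0,0],"rot": [0,0,0],"hand": 0}]}}

```text
clock: 21.65
position: [549.1, 238.8, 29.6]
ee_rot: [-0.679, 0.734, -0.0, 0.0]
contact_force: [0.8, 0.2, -1.0]
gripper_width: 44.7
grasp_force: 61.5
```

Request:
{"fn": "servo_tool", "kwargs": {"motion": [{"travel": [0,0,0.008],"rot": [0,0,0],"hand": 0},{"travel": [0,0,0.004],"rot": [0,0,0],"hand": 0},{"travel": [0,0,0],"rot": [0,0,0],"hand": 0},{"travel": [0,0,0],"rot": [0,0,0],"hand": 0}]}}

```text
clock: 21.98
position: [548.6, 239.5, 26.4]
ee_rot: [-0.679, 0.734, -0.0, 0.0]
contact_force: [-0.2, 0.7, -1.6]
gripper_width: 44.8
grasp_force: 61.5
```

Floor contact is expected at about TCP 22.

Request:
{"fn": "servo_tool", "kwargs": {"motion": [{"travel": [0,0,0.008],"rot": [0,0,0],"hand": 0},{"travel": [0,0,0.006],"rot": [0,0,0],"hand": 0},{"travel": [0,0,0],"rot": [0,0,0],"hand": 0},{"travel": [0,0,0],"rot": [0,0,0],"hand": 0}]}}

```text
clock: 22.32
position: [548.3, 239.4, 22.1]
ee_rot: [-0.679, 0.734, 0.0, -0.0]
contact_force: [0.2, -0.4, -1.4]
gripper_width: 44.5
grasp_force: 61.6
```

Request:
{"fn": "servo_tool", "kwargs": {"motion": [{"travel": [0,0,0.004],"rot": [0,0,0],"hand": 0},{"travel": [0,0,0],"rot": [0,0,0],"hand": 0},{"travel": [0,0,0],"rot": [0,0,0],"hand": 0}]}}

```text
clock: 22.57
position: [548.4, 239.4, 22.0]
ee_rot: [-0.679, 0.734, -0.0, 0.0]
contact_force: [-3.4, 0.8, 5.4]
gripper_width: 45.1
grasp_force: 61.9
```

Request:
{"fn": "servo_tool", "kwargs": {"motion": [{"travel": [0,0,0],"rot": [0,0,0],"hand": 0.58},{"travel": [0,0,0],"rot": [0,0,0],"hand": 0.65},{"travel": [0,0,0],"rot": [0,0,0],"hand": 1},{"travel": [0,0,0],"rot": [0,0,0],"hand": 1},{"travel": [0,0,0],"rot": [0,0,0],"hand": 1},{"travel": [0,0,-0.08],"rot": [0,0,0],"hand": 1},{"travel": [0,0,-0.14],"rot": [0,0,0],"hand": 1},{"travel": [0,0,-0.14],"rot": [0,0,0],"hand": 1},{"travel": [0,0,-0.14],"rot": [0,0,0],"hand": 1},{"travel": [0,0,-0.06],"rot": [0,0,0],"hand": 1}]}}

```text
clock: 23.4
position: [550.6, 240.5, 166.7]
ee_rot: [-0.68, 0.734, -0.001, 0.004]
contact_force: [0.0, -0.3, 1.0]
gripper_width: 85.5
grasp_force: 0.0
```

```bash
python3 chk.py 548 239 84; python3 chk.py 548 239 62; python3 go.py 560.4 -330.5 155 15
```

```text
437 [547.5 237.6  18.7] [79.5 83.2 85.6]
1847 [547.3 238.9  46.7] [61.1 63.4 66.2]
t 23.7 pos [547.5 238.8 159.6] yaw_y 175.55 z [ 0.  0. -1.] w 85.6
rows 15 each [ 0.1511 -0.0152  0.0012]
```

The jar is placed. Now the square box.

Request:
{"fn": "servo_tool", "kwargs": {"motion": [{"travel": [0.1511,-0.0152,0.0012],"rot": [0,0,0],"hand": 1},{"travel": [0.1511,-0.0152,0.0012],"rot": [0,0,0],"hand": 1},{"travel": [0.1511,-0.0152,0.0012],"rot": [0,0,0],"hand": 1},{"travel": [0.1511,-0.0152,0.0012],"rot": [0,0,0],"hand": 1},{"travel": [0.1511,-0.0152,0.0012],"rot": [0,0,0],"hand": 1},{"travel": [0.1511,-0.0152,0.0012],"rot": [0,0,0],"hand": 1},{"travel": [0.1511,-0.0152,0.0012],"rot": [0,0,0],"hand": 1},{"travel": [0.1511,-0.0152,0.0012],"rot": [0,0,0],"hand": 1},{"travel": [0.1511,-0.0152,0.0012],"rot": [0,0,0],"hand": 1},{"travel": [0.1511,-0.0152,0.0012],"rot": [0,0,0],"hand": 1}]}}

```text
clock: 24.53
position: [556.0, -142.0, 156.5]
ee_rot: [-0.679, 0.734, 0.001, -0.001]
contact_force: [0.3, -0.1, 0.2]
gripper_width: 85.6
grasp_force: 0.0
```

Request:
{"fn": "servo_tool", "kwargs": {"motion": [{"travel": [0.1511,-0.0152,0.0012],"rot": [0,0,0],"hand": 1},{"travel": [0.1511,-0.0152,0.0012],"rot": [0,0,0],"hand": 1},{"travel": [0.1511,-0.0152,0.0012],"rot": [0,0,0],"hand": 1},{"travel": [0.1511,-0.0152,0.0012],"rot": [0,0,0],"hand": 1},{"travel": [0.1511,-0.0152,0.0012],"rot": [0,0,0],"hand": 1},{"travel": [0,0,0],"rot": [0,0,0.003],"hand": 1},{"travel": [0,0,0],"rot": [0,0,0.003],"hand": 1},{"travel": [0,0,0],"rot": [0,0,0],"hand": 1},{"travel": [0,0,0],"rot": [0,0,0],"hand": 1}]}}

```text
clock: 25.28
position: [561.2, -328.7, 155.9]
ee_rot: [-0.666, 0.746, 0.001, -0.0]
contact_force: [-0.0, -0.0, 0.4]
gripper_width: 85.5
grasp_force: 0.0
```

```bash
sed -i 's/175.55/173.4/' go.py; python3 go.py 560.4 -330.5 27 7; python3 -c "
from h import *
print(np.degrees(np.arctan2(*Ro.from_quat(sensors.read_state()['ee_rot']).as_matrix()[1::-1,1])))"
```

```text
t 25.28 pos [ 561.2 -328.7  155.9] yaw_y 173.4 z [ 0.  0. -1.] w 85.5
rows 7 each [0.0011 0.0003 0.0736]
173.4876517958171
```

Request:
{"fn": "servo_tool", "kwargs": {"motion": [{"travel": [0.001,0.0003,0.0736],"rot": [0,0,0],"hand": 1},{"travel": [0.001,0.0003,0.0736],"rot": [0,0,0],"hand": 1},{"travel": [0.001,0.0003,0.0736],"rot": [0,0,0],"hand": 1},{"travel": [0.001,0.0003,0.0736],"rot": [0,0,0],"hand": 1},{"travel": [0.001,0.0003,0.0736],"rot": [0,0,0],"hand": 1},{"travel": [0.001,0.0003,0.0736],"rot": [0,0,0],"hand": 1},{"travel": [0.001,0.0003,0.0736],"rot": [0,0,0],"hand": 1},{"travel": [0,0,0],"rot": [0,0,0],"hand": 1},{"travel": [0,0,0],"rot": [0,0,0],"hand": 1},{"travel": [0,0,0],"rot": [0,0,0],"hand": 1}]}}

```text
clock: 26.12
position: [561.8, -331.1, 29.2]
ee_rot: [-0.666, 0.746, -0.001, 0.0]
contact_force: [-0.9, 0.7, 0.2]
gripper_width: 85.3
grasp_force: 0.0
```

Request:
{"fn": "servo_tool", "kwargs": {"motion": [{"travel": [0,0,0],"rot": [0,0,0],"hand": 0.75},{"travel": [0,0,0],"rot": [0,0,0],"hand": 0.65},{"travel": [0,0,0],"rot": [0,0,0],"hand": 0.56},{"travel": [0,0,0],"rot": [0,0,0],"hand": 0.48},{"travel": [0,0,0],"rot": [0,0,0],"hand": 0.3},{"travel": [0,0,0],"rot": [0,0,0],"hand": 0},{"travel": [0,0,0],"rot": [0,0,0],"hand": 0},{"travel": [0,0,0],"rot": [0,0,0],"hand": 0},{"travel": [0,0,0],"rot": [0,0,0],"hand": 0}]}}

```text
clock: 26.87
position: [561.4, -331.9, 29.1]
ee_rot: [-0.665, 0.746, -0.001, 0.0]
contact_force: [-0.0, 1.3, 5.6]
gripper_width: 43.3
grasp_force: 59.6
```

Request:
{"fn": "servo_tool", "kwargs": {"motion": [{"travel": [0,0,-0.04],"rot": [0,0,0],"hand": 0},{"travel": [0,0,-0.1],"rot": [0,0,0],"hand": 0},{"travel": [0,0,-0.12],"rot": [0,0,0],"hand": 0},{"travel": [0,0,-0.12],"rot": [0,0,0],"hand": 0},{"travel": [0,0,-0.12],"rot": [0,0,0],"hand": 0},{"travel": [0,0,0],"rot": [0,0,0],"hand": 0},{"travel": [0,0,0],"rot": [0,0,0],"hand": 0}]}}

```text
clock: 27.45
position: [561.4, -331.9, 155.3]
ee_rot: [-0.665, 0.747, -0.002, 0.001]
contact_force: [-0.8, 0.0, -0.9]
gripper_width: 43.4
grasp_force: 59.0
```

```bash
python3 - <<'E'
from h import *
im,d=get_image('wrist'); cv2.imwrite('pics/w5.png',im[:,:,::-1])
E
python3 go.py 561.7 315.4 155 17
```

```text
t 27.5 pos [ 560.3 -331.4  153.2] yaw_y 173.4 z [ 0.  0. -1.] w 43.3
rows 17 each [-0.1512  0.0172 -0.0004]
```

View pics/w5.png

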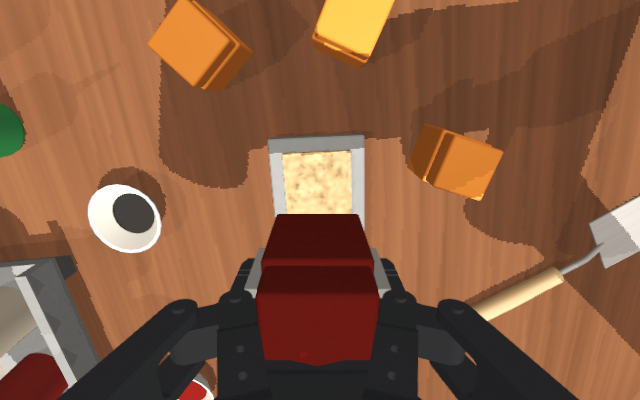

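The box is held upright.

Request:
{"fn": "servo_tool", "kwargs": {"motion": [{"travel": [-0.1512,0.0172,0],"rot": [0,0,0],"hand": 0},{"travel": [-0.1512,0.0172,0],"rot": [0,0,0],"hand": 0},{"travel": [-0.1512,0.0172,0],"rot": [0,0,0],"hand": 0},{"travel": [-0.1512,0.0172,0],"rot": [0,0,0],"hand": 0},{"travel": [-0.1512,0.0172,0],"rot": [0,0,0],"hand": 0},{"travel": [-0.1512,0.0172,0],"rot": [0,0,0],"hand": 0},{"travel": [-0.1512,0.0172,0],"rot": [0,0,0],"hand": 0},{"travel": [-0.1512,0.0172,0],"rot": [0,0,0],"hand": 0},{"travel": [-0.1512,0.0172,0],"rot": [0,0,0],"hand": 0},{"travel": [-0.1512,0.0172,0],"rot": [0,0,0],"hand": 0}]}}

```text
clock: 28.33
position: [559.7, 50.3, 151.1]
ee_rot: [-0.665, 0.747, 0.001, -0.002]
contact_force: [1.5, 0.0, -0.8]
gripper_width: 43.5
grasp_force: 59.0
```

Request:
{"fn": "servo_tool", "kwargs": {"motion": [{"travel": [-0.1512,0.0172,0],"rot": [0,0,0],"hand": 0},{"travel": [-0.1512,0.0172,0],"rot": [0,0,0],"hand": 0},{"travel": [-0.1512,0.0172,0],"rot": [0,0,0],"hand": 0},{"travel": [-0.1512,0.0172,0],"rot": [0,0,0],"hand": 0},{"travel": [-0.1512,0.0172,0],"rot": [0,0,0],"hand": 0},{"travel": [-0.1512,0.0172,0],"rot": [0,0,0],"hand": 0},{"travel": [-0.1512,0.0172,0],"rot": [0,0,0],"hand": 0},{"travel": [0,0,0],"rot": [0,0,0],"hand": 0},{"travel": [0,0,0],"rot": [0,0,0],"hand": 0},{"travel": [0,0,0],"rot": [0,0,0],"hand": 0}]}}

```text
clock: 29.17
position: [560.8, 314.3, 150.9]
ee_rot: [-0.665, 0.747, 0.0, -0.002]
contact_force: [0.6, -0.6, -0.5]
gripper_width: 43.5
grasp_force: 59.0
```

```bash
python3 go.py 561.7 315.4 25 7
```

```text
t 29.17 pos [560.8 314.3 150.9] yaw_y 173.4 z [ 0.  0. -1.] w 43.5
rows 7 each [-0.0007 -0.0005  0.072 ]
```

Request:
{"fn": "servo_tool", "kwargs": {"motion": [{"travel": [-0.0006,0,0.072],"rot": [0,0,0],"hand": 0},{"travel": [-0.0006,0,0.072],"rot": [0,0,0],"hand": 0},{"travel": [-0.0006,0,0.072],"rot": [0,0,0],"hand": 0},{"travel": [-0.0006,0,0.072],"rot": [0,0,0],"hand": 0},{"travel": [-0.0006,0,0.072],"rot": [0,0,0],"hand": 0},{"travel": [-0.0006,0,0.072],"rot": [0,0,0],"hand": 0},{"travel": [-0.0006,0,0.072],"rot": [0,0,0],"hand": 0},{"travel": [0,0,0],"rot": [0,0,0],"hand": 0},{"travel": [0,0,0],"rot": [0,0,0],"hand": 0},{"travel": [0,0,0],"rot": [0,0,0],"hand": 0}]}}

```text
clock: 30.0
position: [562.7, 315.5, 27.9]
ee_rot: [-0.665, 0.747, -0.0, 0.0]
contact_force: [-0.3, -0.4, -0.4]
gripper_width: 43.4
grasp_force: 59.0
```

Request:
{"fn": "servo_tool", "kwargs": {"motion": [{"travel": [0,0,0.008],"rot": [0,0,0],"hand": 0},{"travel": [0,0,0.006],"rot": [0,0,0],"hand": 0},{"travel": [0,0,0],"rot": [0,0,0],"hand": 0},{"travel": [0,0,0],"rot": [0,0,0],"hand": 0}]}}

```text
clock: 30.33
position: [562.1, 316.3, 24.0]
ee_rot: [-0.665, 0.747, -0.0, 0.0]
contact_force: [-0.1, -0.1, -0.8]
gripper_width: 43.3
grasp_force: 59.0
```

Floor contact is expected at about TCP 19.

Request:
{"fn": "servo_tool", "kwargs": {"motion": [{"travel": [0,0,0.008],"rot": [0,0,0],"hand": 0},{"travel": [0,0,0.008],"rot": [0,0,0],"hand": 0},{"travel": [0,0,0],"rot": [0,0,0],"hand": 0},{"travel": [0,0,0],"rot": [0,0,0],"hand": 0}]}}

```text
clock: 30.67
position: [561.9, 316.1, 19.3]
ee_rot: [-0.665, 0.747, 0.0, -0.0]
contact_force: [-0.7, 0.0, -1.2]
gripper_width: 43.1
grasp_force: 59.2
```

Request:
{"fn": "servo_tool", "kwargs": {"motion": [{"travel": [0,0,0.004],"rot": [0,0,0],"hand": 0},{"travel": [0,0,0],"rot": [0,0,0],"hand": 0},{"travel": [0,0,0],"rot": [0,0,0],"hand": 0}]}}

```text
clock: 30.92
position: [562.0, 316.2, 19.1]
ee_rot: [-0.665, 0.746, -0.0, 0.0]
contact_force: [-2.8, -0.4, 4.5]
gripper_width: 43.6
grasp_force: 59.5
```

Request:
{"fn": "servo_tool", "kwargs": {"motion": [{"travel": [0,0,0],"rot": [0,0,0],"hand": 0.56},{"travel": [0,0,0],"rot": [0,0,0],"hand": 0.65},{"travel": [0,0,0],"rot": [0,0,0],"hand": 1},{"travel": [0,0,0],"rot": [0,0,0],"hand": 1},{"travel": [0,0,0],"rot": [0,0,0],"hand": 1},{"travel": [0,0,-0.08],"rot": [0,0,0],"hand": 1},{"travel": [0,0,-0.14],"rot": [0,0,0],"hand": 1},{"travel": [0,0,-0.14],"rot": [0,0,0],"hand": 1},{"travel": [0,0,-0.14],"rot": [0,0,0],"hand": 1},{"travel": [0,0,-0.14],"rot": [0,0,0],"hand": 1}]}}

```text
clock: 31.75
position: [561.8, 315.9, 180.0]
ee_rot: [-0.665, 0.747, -0.0, -0.0]
contact_force: [-0.2, 0.6, -0.0]
gripper_width: 85.4
grasp_force: 0.0
```

Request:
{"fn": "servo_tool", "kwargs": {"motion": [{"travel": [0,0,-0.14],"rot": [0,0,0],"hand": 1},{"travel": [0,0,-0.14],"rot": [0,0,0],"hand": 1},{"travel": [0,0,0],"rot": [0,0,0],"hand": 1},{"travel": [0,0,0],"rot": [0,0,0],"hand": 1},{"travel": [0,0,0],"rot": [0,0,0],"hand": 1},{"travel": [0,0,0],"rot": [0,0,0],"hand": 1}]}}

```text
clock: 32.25
position: [561.2, 315.7, 246.5]
ee_rot: [-0.665, 0.747, 0.0, -0.002]
contact_force: [-0.0, 0.2, -0.4]
gripper_width: 85.5
grasp_force: 0.0
```

```bash
for a in "562 316 76" "547.5 238.5 62" "534.5 161 94" "519.5 84 70"; do python3 chk.py $a; done; python3 - <<'E'
from h import *
im,d=get_image('wrist'); cv2.imwrite('pics/w6.png',im[:,:,::-1]); print(sensors.read_state()['contact_force'])
E
```

```text
1535 [561.  315.3  55. ] [74.1 75.6 76.7]
1292 [547.7 239.8  45.4] [61.2 63.5 66.1]
479 [535.6 164.   28.4] [92.4 93.7 95.1]
[-0.86877626 -0.47885632 -0.20466534]
```

View pics/w6.png

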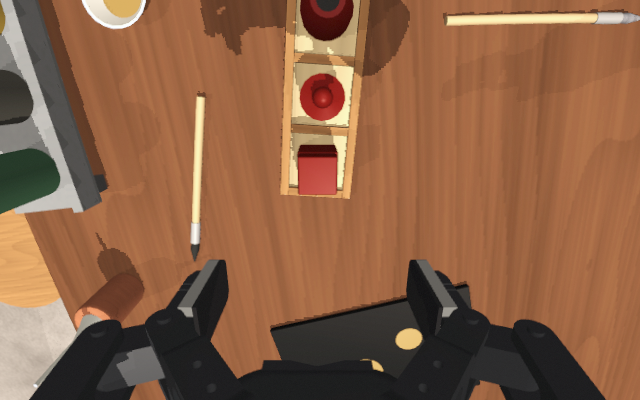

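The box, jar and vase stand in their cells. The caddy is out of this view, so I'll check it with the top camera.

```bash
python3 - <<'E'
from h import *
im,d=get_image('top'); p=camera_params('top');P=cloud(p,d)
m=(abs(P[...,2]-70)<5)&(abs(P[...,0]-520)<40)&(abs(P[...,1]-85)<35)
c=cv2.minEnclosingCircle(plane(p,np.argwhere(m)[:,::-1],70)[:,:2].astype(np.float32)); print(m.sum(),c,np.percentile(P[m][:,2],[5,50,95]))
cv2.imwrite('pics/t6.png',cv2.resize(im[140:260,120:460,::-1],None,fx=2.3,fy=2.3))
E
```

```text
196 ((521.1851196289062, 87.01553344726562), 24.658266067504883) [66.2280338  69.68295964 73.07456177]
```

View pics/t6.png

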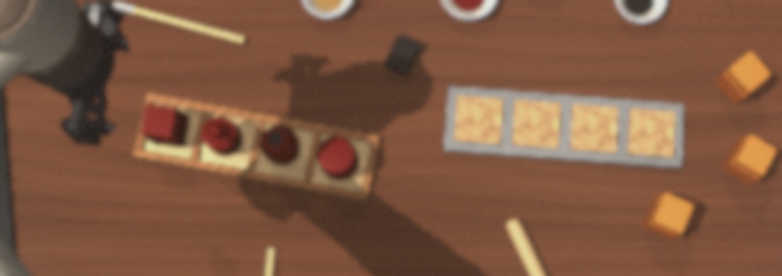

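All four pieces stand in the tray, in the order box, jar, vase, caddy from left to right. The caddy top is at (521,87), about where it should be.

```bash
python3 -c "
from bench import *
print(job_done())"
```

```text
the job is handed in; nothing more can be done
None
```

I moved all four pieces into the tray in reverse order and handed the job in at about 33 s on the clock; by my camera checks each stands upright within about 3 mm of its cell's centre, but the hand-in returned no verdict.

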